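# Put the spare eyepiece away in a well with nothing left in it

## Task

Take the yellow-banded microscope eyepiece out of its blue stand and put it away, barrel down, in the one of the three open wells of the white storage block that has no leftover spacer in it, keeping hold of it and pressing until you feel it bottom firmly (some 10 N). The wells look alike and are not equally deep, so feel each with the eyepiece itself: an empty well's seat sinks stiffly and stays down until it bottoms, a leftover barely gives and pushes back; never press harder than 22 N, as there is a lens at the barrel's lower end. Let go at the end and leave everything else, the seated blue-banded eyepiece included, where it is.

Things in the scene. Friction and masses are not known exactly. Their poses are not given: they have to be found in the camera images.
- eyepiece: the loose eyepiece, 83 mm tall, about 0.2 kg: round black grip head of 32 mm diameter with a yellow band (47 to 83 mm above the origin), black flange of 40 mm diameter under it (42 to 47 mm), steel barrel below (0 to 42 mm). Origin: centre of the barrel's lower end; z up along its axis. It starts upright in the blue stand. Grip it by the head
- eyepiece_barrel: the steel barrel of the loose eyepiece, a rigid part of it: 29 mm diameter, 42 mm long, the lowest 4 mm tapered to 24 mm, with the lens at its lower end. Same origin and axes as eyepiece. It is harmed if anything presses on it with more than 22 N in all once it is out of the stand; do not grip it
- eyepiece_grip (a point): on the axis of the loose eyepiece's head, 68 mm above its origin (26 mm above the flange's underside): a good place to grip
- eyepiece_flange (a point): on the axis of the loose eyepiece at the underside of its flange, 42 mm above its origin
- stand: the fixed blue stand: a foot of 68 mm diameter and a round cup 42 mm wide inside, rim 17 mm above the bench; the eyepiece stands on its cup floor, 6 mm above the bench. Origin: centre of the foot on the bench
- block: the fixed white storage block, 84 mm (its x) by 300 mm (its y) by 55 mm high; four round wells in a row at its y = +95, +30, -35 and -110 mm, the last holding the seated eyepiece. Wells are 31 mm wide, 2 mm chamfer, 50 mm deep. Exactly one of the three open wells is empty; two hold a leftover spacer. Origin: centre of its underside on the bench
- well_a (a point): centre of the mouth of the open well at block y = +95 mm, level with the block's top (55 mm above the bench). Every open well shows a flat black disc 16 to 34 mm below the mouth. In the empty well it is a friction-braked seat: it yields at about 4 N, sinks 7 to 9 mm, stays where pushed, and then meets a hard stop at a depth that differs each time
- well_b (a point): the same for the open well at block y = +30 mm. At the empty well's hard stop the eyepiece's flange is 1 to 17 mm above the block's top. In the other wells the disc is a hard rubber spacer wedged in: it meets the eyepiece with the flange 24 to 26 mm above the block's top, gives only 1 mm for every 5 N and pushes back
- well_c (a point): centre of the mouth of the open well at block y = -35 mm, as the other two
- seated: an equal eyepiece with a blue band, resting with its flange on the block in the fourth well, which has no seat (block y = -110 mm), its head rising 41 mm over the block's top. Leave it. Origin: centre of its barrel's lower end, 13 mm above the bench
- oil: amber oil bottle with black cap, 34 mm diameter, 75 mm tall, loose bystander; origin: centre of its underside
- slidebox: closed green box, 90 mm by 180 mm (its y) by 26 mm, loose bystander; origin: centre of its underside
- phone: black phone lying flat, 75 by 150 by 9 mm, loose bystander; origin: centre of its underside
- petri: closed clear petri dish, 92 mm diameter, 16 mm high, loose bystander; origin: centre of its underside
- lensbrush: brush with a wooden handle lying flat on the bench, 130 mm long, loose bystander; origin: its underside
- capjar: open glass jar with red caps at its bottom, 60 mm diameter, 45 mm high, loose bystander; origin: centre of its underside
- seat (a joint): how far the friction seat of the empty well (whichever it is) is pushed down, in m: 0 is fully up, 0.009 is on its hard stop; it starts between 0 and 0.002

How it is judged:
On the way, in this order (a step that is already met when the one before it is completed fails the run):
1. the eyepiece is lifted out of the stand (height (world z) of eyepiece above 0.03 m and distance between eyepiece and stand above 0.03 m), for 0.1 s.
2. its barrel is in one of the three open wells, still held (z of eyepiece_flange in the frame of block below 0.083 m and (horizontal distance between eyepiece_flange and well_a below 0.004 m or horizontal distance between eyepiece_flange and well_b below 0.004 m or horizontal distance between eyepiece_flange and well_c below 0.004 m) and contact force between the fingers and eyepiece above 0.5 N), for 0.1 s.
3. held by the fingers, it is pressed until the empty well's seat is within 0.7 mm of its stop (value of joint seat above 0.0083 m and z of eyepiece_flange in the frame of block below 0.0735 m and (horizontal distance between eyepiece_flange and well_a below 0.004 m or horizontal distance between eyepiece_flange and well_b below 0.004 m or horizontal distance between eyepiece_flange and well_c below 0.004 m) and contact force between the fingers and eyepiece above 0.5 N), for 0.1 s.
At the end, for the whole second after the job is handed in: The loose eyepiece stands upright (within 0.06 rad), released and at rest, barrel down in an open well (axis within 4 mm of the well's), flange's underside within 18.5 mm of the block's top, and the empty well's seat is down within 0.7 mm of its stop (joint seat above 0.0083) (value of joint seat above 0.0083 m and z of eyepiece_flange in the frame of block below 0.0735 m and (horizontal distance between eyepiece_flange and well_a below 0.004 m or horizontal distance between eyepiece_flange and well_b below 0.004 m or horizontal distance between eyepiece_flange and well_c below 0.004 m) and angle between eyepiece's own z axis and vertical below 0.06 rad and linear speed of eyepiece below 0.02 m/s); the robot touches nothing.
It fails at once if the eyepiece barrel, once out of the stand, is pressed with more than 22 N (contact force between eyepiece_barrel and anything else above 22 N and distance between eyepiece and stand above 0.05 m).
It fails at once if the seated blue-banded eyepiece is moved by more than 10 mm (distance of seated from where it was at the start of the episode above 0.01 m).
It fails at once if a bystander is moved by more than 20 mm (distance of any of oil, slidebox, phone, petri, lensbrush, capjar from where it was at the start of the episode above 0.02 m).
It also fails if it takes over 67 s, if anything falls off the work surface, if the arm or the gripper's body presses on something with over 40 N, if the wrist force passes 120 N, or if a joint passes its speed limit or range.

## Robot

A 6-joint arm with a two-finger parallel gripper is mounted at the origin on the work surface. World frame = base frame: x ahead of the robot, y to its left, z up, the work surface at z = 0. Lengths are in m, angles in rad, forces in N, time in s.
With the tool pointing down it reaches from about 0.225 to 0.875 m from the base axis. Payload 3.4 kg.
Tool frame: the origin (TCP) lies midway between the tips of the shut fingers; the grasp point (between the pads) lies 19 mm behind it; z points along the fingers, y is the line along which they close (so a half turn about z gives the same grasp; the last joint's range is limited). The gripper opens to 85 mm and grips with 20 to 120 N. Pads are 22 mm wide; open, the fingers measure 114 mm over their backs; the gripper's body (76 mm by 85 mm) begins 54 mm behind the grasp point. The pads swing forward as they close: fully open they stand 13 mm farther back than shut.
Start: joints at [1.177, 0.276, 1.505, -0, 1.361, -0.121], TCP at [0.155, 0.554, 0.231] pointing down, gripper open.
Joint ranges: [-2.89, 2.89], [-0.75, 2.08], [0.22, 2.7], [-1.18, 4.32], [0.11, 2.71], [-2.7, 2.7]. Speed limits (rad/s): [2.57, 2.57, 3.14, 3.14, 3.14, 3.14].

## Interface

Orientations are given as a unit quaternion [w, x, y, z].
In Python, from rig import * gives the robot as it stands.
- The arm moves only by the tool apply_moves, never from a script. Its argument "steps" is one flat list of numbers, 4 for each row, row after row: the shift along the world's x, y, z in cm, then the turn about the world's z in degrees. A call has 1 to 8 rows; each row is the pose to reach, as a shift and turn from the pose commanded when the call began; what a row does not reach only later rows make up. A row lasts 1/12 s, in which the tool goes at most 41.7 mm and 7.16 degrees, less where a joint would pass 70% of its speed; a pose out of reach is approached as far as the arm can. A call with a gripper value outside its range is refused whole. "jaw" is the closure in counts, from 0 (fully open) to 255 (shut), set as the call begins (left out, the last holds). The fingers move at their own pace and stop on an object; "newtons" is the grip in N (left out, the last holds). Time passes only in rows, so rows that repeat a pose let the fingers close. It gives the time, the measured TCP pose, the force, the opening and the grip force at its end, in the units of the state.
- get_state(): the state, without advancing time (a new reading comes with each control period).
- get_image(name): name is "scene" or "top" or "wrist"; returns the picture (480x640x3 uint8, red, green, blue); there is no depth.
- calibration(name): a dict with "fx", "fy", "cx", "cy" (pixels), "k1" (the pictures are not rectified: a ray, as slopes to the right and down, at radius r is drawn at 1 + k1 r^2 times it, then the intrinsics apply), "xyz" and "rotation" of the camera in the world. Camera axes: x right, y up, looking along -z (the intrinsics and any distortion apply to the point x, -y, -z); pixel columns grow to the right and rows downward; lengths in m; the calibration is good to about 2 mm. A picture is of the moment at which its call begins: read the wrist's pose just before it. calibration takes no time and is no camera call; for the wrist camera it gives the pose at the moment of the call.
- sign_off(): hands the job in; it is judged then, once.
The state is a dict: "clock": time; "qpos": joint angles; "qd": joint speeds; "effort": joint torques, N m; "position": TCP position; "ee_rot": TCP orientation; "contact_force": force on the tool from outside, world axes, zero at the start; "moment": the same for the moment, N m; "width": finger opening in m; "gripper_force": force on a finger pad.
Only numpy, scipy, OpenCV 4.12 (cv2) and the standard library are available. Lean on these libraries where they do the work, as an engineer would, in place of code of your own. Each camera call takes 0.05 s, during which the arm holds its last target. There are 200 camera calls.

## Working session

There is one attempt and no reset: what is moved stays moved. The work goes in short steps, Python scripts to look and compute and a tool call to move; the robot and the scene stay as the last step left them, time stands still between calls to the robot, and variables do not carry over. Pictures are saved under pics/ and viewed, at most 10 in all, crops included, and the job is handed in when it is done.

Besides the shell and the picture viewer there is one more tool, called after ">>>" as a command line: name --argument value ..., lists and objects as JSON in quotes. apply_moves: Moves the arm, as the interface text tells. Its arguments: {"type":"object","properties":{"steps":{"type":"array","items":{"type":"number"}},"jaw":{"type":"number"},"newtons":{"type":"number"}},"required":["steps"]}

```bash
mkdir -p pics; cat > h.py <<'E'
from rig import *
import numpy as np, cv2, json
def ray(c,u,v):
    d=np.array([(u-c["cx"])/c["fx"],(v-c["cy"])/c["fy"]]);s=d.copy()
    for _ in range(20): s=d/(1+c["k1"]*(s@s))
    return np.array(c["xyz"]),np.array(c["rotation"]).reshape(3,3)@np.array([s[0],-s[1],-1])
def onz(c,u,v,z):
    o,d=ray(c,u,v); return o+d*(z-o[2])/d[2]
def proj(c,p):
    q=np.array(c["rotation"]).reshape(3,3).T@(np.array(p)-np.array(c["xyz"]))
    s=np.array([q[0],-q[1]])/-q[2]; s=s*(1+c["k1"]*(s@s))
    return s[0]*c["fx"]+c["cx"],s[1]*c["fy"]+c["cy"]
def snap(n,f):
    c=calibration(n); im=get_image(n); cv2.imwrite("pics/%s.png"%f,im[...,::-1]); return c,im
E
python3 - <<'E'
from h import *
for n in("scene","top"):
    c,im=snap(n,n+"0"); print(n,c)
print(get_state())
E
```

```text
scene {'fx': 485.31036909831727, 'fy': 485.31036909831727, 'cx': 318.6086294686025, 'cy': 240.9826430927704, 'k1': -0.12746572444377308, 'xyz': array([0.96638276, 0.75537929, 0.62478341]), 'rotation': array([0.22261349, 0.12164642, 0.4700833 , 0.84537984])}
top {'fx': 615.5826766563182, 'fy': 615.5826766563182, 'cx': 326.0866469367798, 'cy': 240.39790907939494, 'k1': -0.045531392957170125, 'xyz': array([ 0.27520977, -0.01833197,  1.34072951]), 'rotation': array([ 0.73037945,  0.07993717, -0.07127589, -0.67459296])}
{'clock': 0.1, 'qpos': array([ 1.17699109e+00,  2.76530395e-01,  1.50598483e+00,  2.52759559e-05,
        1.36071181e+00, -1.21009614e-01]), 'qd': array([ 0.00064768, -0.00141117, -0.00355968,  0.00024601, -0.00098591,
       -0.00094601]), 'effort': array([ 2.73140271e-03, -4.17707455e+01, -2.46402311e+01, -1.68760985e-04,
        5.69779470e-03, -7.27724142e-06]), 'position': array([0.15474222, 0.55330658, 0.23053564]), 'ee_rot': array([-2.19986198e-04,  1.35977849e-01,  9.90711541e-01, -7.87119702e-04]), 'contact_force': array([0.06430298, 0.1118648 , 0.83778546]), 'moment': array([-0.02631767,  0.02835513, -0.03247932]), 'gripper_force': 0.0, 'width': 0.08523646263092009}
```

Rotation is a quaternion.

```bash
sed -i 's/np.array(c\["rotation"\]).reshape(3,3)/RM(c)/; s/^import numpy.*/&\nfrom scipy.spatial.transform import Rotation\ndef RM(c):\n    q=np.array(c["rotation"]); return Rotation.from_quat([q[1],q[2],q[3],q[0]]).as_matrix()/' h.py; cat h.py | head -12
```

```text
from rig import *
import numpy as np, cv2, json
from scipy.spatial.transform import Rotation
def RM(c):
    q=np.array(c["rotation"]); return Rotation.from_quat([q[1],q[2],q[3],q[0]]).as_matrix()
def ray(c,u,v):
    d=np.array([(u-c["cx"])/c["fx"],(v-c["cy"])/c["fy"]]);s=d.copy()
    for _ in range(20): s=d/(1+c["k1"]*(s@s))
    return np.array(c["xyz"]),RM(c)@np.array([s[0],-s[1],-1])
def onz(c,u,v,z):
    o,d=ray(c,u,v); return o+d*(z-o[2])/d[2]
def proj(c,p):
```

View pics/top0.png

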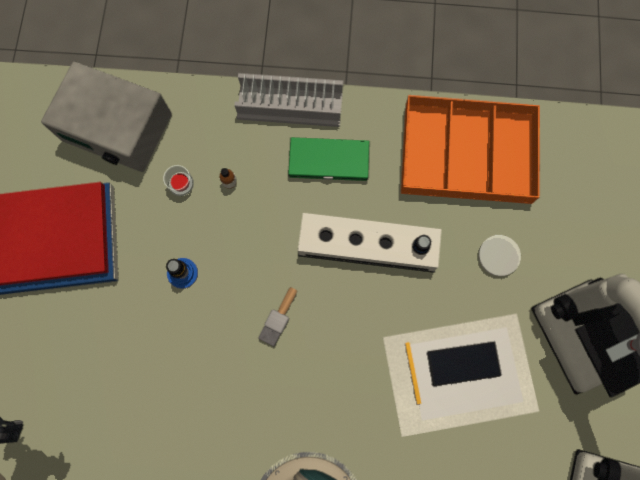

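View pics/scene0.png

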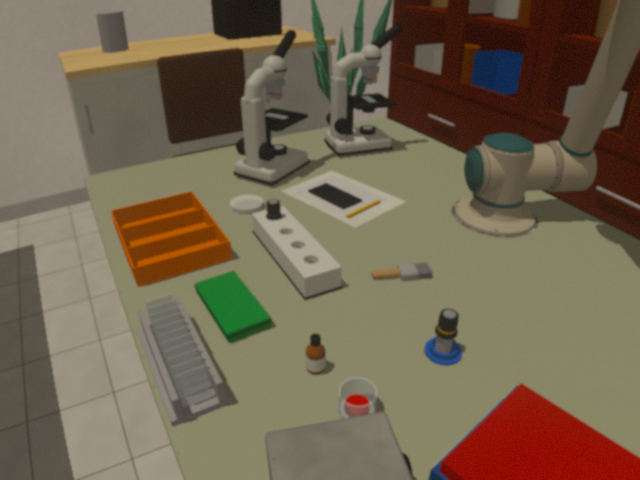

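The top view shows the yellow-band eyepiece head at about (177,265) on its blue foot at (182,272). The open wells are at (326,235), (356,238) and (386,241), and the seated eyepiece is at (422,243). The scene view confirms this layout.

```bash
python3 - <<'E'
from h import *
c=calibration("top"); im=cv2.imread("pics/top0.png"); hsv=cv2.cvtColor(im,cv2.COLOR_BGR2HSV)
m=cv2.inRange(hsv,(100,120,60),(125,255,255)); m[:,:140]=0; m[:,220:]=0
P=cv2.findNonZero(m); (u,v),r=cv2.minEnclosingCircle(P); print("stand",u,v,r,onz(c,u,v,.008), )
print("head",onz(c,176,265,.089))
g=im[200:285,280:460]; m=cv2.inRange(cv2.cvtColor(g,cv2.COLOR_BGR2HSV),(0,0,185),(180,60,255))
cs,_=cv2.findContours(m,cv2.RETR_EXTERNAL,cv2.CHAIN_APPROX_NONE); b=max(cs,key=cv2.contourArea)
h=cv2.convexHull(b); R=cv2.minAreaRect(h); box=cv2.boxPoints(R)+[280,200]
Q=np.array([onz(c,*p,.055) for p in box]); print(Q, Q.mean(0), np.linalg.norm(np.roll(Q,1,0)-Q,axis=1))
W=[onz(c,*p,.055) for p in((326,235),(356,238),(386,241))]; print(W)
print([onz(c,*p,z) for p,z in(((227,172),.075),((179,180),.0))])
for p in ((.3,.3,0),): print(proj(c,p))
E
```

```text
stand 181.9766082763672 272.96197509765625 15.264510154724121 [0.46631856 0.31973845 0.008     ]
head [0.47027232 0.31374731 0.089     ]
[[ 0.5284745   0.06717287  0.055     ]
 [ 0.61177382  0.06499526  0.055     ]
 [ 0.59889878 -0.23702604  0.055     ]
 [ 0.51620342 -0.23086268  0.055     ]] [ 0.56383763 -0.08393015  0.055     ] [0.29828807 0.08332777 0.30229561 0.08292472]
[array([0.565921  , 0.00990976, 0.055     ]), array([ 0.56442218, -0.05459531,  0.055     ]), array([ 0.56292871, -0.11898085,  0.055     ])]
[array([0.68376282, 0.23396794, 0.075     ]), array([0.68046684, 0.35656473, 0.        ])]
(np.float64(182.13054522730306), np.float64(350.2454351981611))
```

>>> apply_moves --steps '[3.1,-2.4,0,-7,6.2,-4.8,0,-14,9.3,-7.1,0,-21,12.4,-9.5,0,-28,15.6,-11.9,0,-35,18.7,-14.2,0,-42,21.8,-16.6,0,-49,25,-19,0,-56]' --jaw 0

```text
clock: 0.77
position: [0.4058, 0.3622, 0.231]
ee_rot: [-0.0, 0.588, 0.809, -0.0]
contact_force: [-0.0, 0.4, -0.4]
width: 0.0853
gripper_force: 0.0
```

>>> apply_moves --steps '[2,-2,0,-7,4,-3.5,0,-14,6.2,-4.7,0,-19,6.2,-4.7,0,-19,6.2,-4.7,0,-19]'

```text
clock: 1.18
position: [0.4677, 0.3159, 0.2306]
ee_rot: [-0.0, 0.712, 0.703, -0.001]
contact_force: [-0.2, -0.2, -0.4]
width: 0.0855
gripper_force: 0.0
```

```bash
python3 - <<'E'
from h import *
s=get_state();print(s["position"],s["ee_rot"],s["qpos"],s["contact_force"])
c,im=snap("wrist","w1");print(c); print(proj(c,(.468,.317,.089)))
E
```

```text
[0.46766276 0.31587384 0.23063079] [-2.67016646e-04  7.11587305e-01  7.02597405e-01 -5.68330216e-04] [4.70652338e-01 2.60917130e-01 1.52790853e+00 1.67762500e-04
 1.35401212e+00 4.83329879e-01] [-0.24021489 -0.21301931 -0.39959481]
{'fx': 411.40283673271995, 'fy': 411.40283673271995, 'cx': 324.311213965283, 'cy': 238.86601276623898, 'k1': 0.0054902928173121285, 'xyz': array([0.46981039, 0.38505597, 0.37407391]), 'rotation': array([ 0.99055959, -0.1369399 ,  0.0010886 , -0.00616298])}
(np.float64(323.1516679483704), np.float64(222.25691720728312))
```

View pics/w1.png

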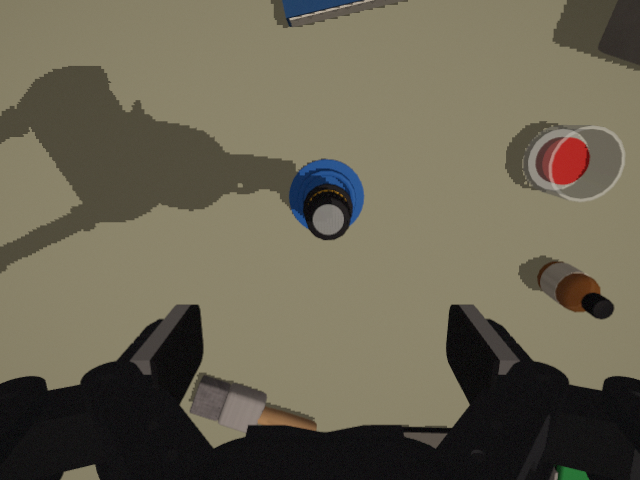

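The wrist view shows the grey eye lens of the head at about (328,219), the blue foot at (327,197), and both open fingers clear of it.

```bash
python3 - <<'E'
from h import *
c=calibration("wrist"); im=cv2.imread("pics/w1.png")
g=cv2.cvtColor(im,cv2.COLOR_BGR2GRAY)[195:245,300:360]; h=cv2.cvtColor(im,cv2.COLOR_BGR2HSV)[195:245,300:360]
m=((g>90)&(h[...,1]<60)).astype(np.uint8)
cs,_=cv2.findContours(m,0,1); b=max(cs,key=cv2.contourArea);(u,v),r=cv2.minEnclosingCircle(b); print(u+300,v+195,r,onz(c,u+300,v+195,.089))
h=cv2.cvtColor(im,cv2.COLOR_BGR2HSV); m=cv2.inRange(h,(100,120,60),(125,255,255)); m[:120]=0;m[280:]=0
(u,v),r=cv2.minEnclosingCircle(cv2.findNonZero(m)); print(u,v,r,onz(c,u,v,.005), 2*r/c["fx"]*.37)
E
```

```text
328.0 219.0 15.297158241271973 [0.47043674 0.31992004 0.089     ]
325.9313049316406 196.16465759277344 37.214908599853516 [0.46922712 0.32179017 0.005     ] 0.06693933513585165
```

>>> apply_moves --steps '[0.3,0.4,-3,0,0.3,0.4,-6.5,0,0.3,0.4,-10,0,0.3,0.4,-13,0,0.3,0.4,-15.5,0,0.3,0.4,-17.3,0,0.3,0.4,-17.3,0,0.3,0.4,-17.3,0]'

```text
clock: 1.9
position: [0.4684, 0.3212, 0.0578]
ee_rot: [-0.0, 0.71, 0.704, -0.001]
contact_force: [-0.1, 0.7, 0.7]
width: 0.0854
gripper_force: 0.0
```

>>> apply_moves --steps '[0,0,0,0,0,0,0,0,0,0,0,0,0,0,0,0,0,0,0,0,0,0,0,0,0,0,0,0,0,0,0,0]' --jaw 255 --newtons 80

```text
clock: 2.57
position: [0.4705, 0.3211, 0.0597]
ee_rot: [0.0, 0.711, 0.703, 0.001]
contact_force: [-1.6, -0.5, 6.1]
width: 0.0297
gripper_force: 78.6
```

>>> apply_moves --steps '[0,0,0.5,0,0,0,2,0,0,0,4,0,0,0,6.5,0,0,0,9,0,0,0,11,0,0,0,11,0,0,0,11,0]'

```text
clock: 3.23
position: [0.4703, 0.3209, 0.1692]
ee_rot: [0.0, 0.711, 0.703, 0.001]
contact_force: [0.0, -0.1, -2.3]
width: 0.0305
gripper_force: 79.2
```

```bash
python3 - <<'E'
from h import *
s=get_state();print(s["position"],s["width"],s["contact_force"],s["qpos"][5])
c,im=snap("wrist","w2"); print([proj(c,s["position"]+[0,0,z]) for z in(.03,-.05)])
c,im2=snap("scene","s2"); u,v=map(int,proj(c,s["position"])); im2=im2[max(0,v-120):v+120,max(0,u-160):u+160]
cv2.imwrite("pics/m2.png",np.hstack([cv2.resize(im,(400,300)),cv2.resize(im2,(400,300))])[...,::-1])
E
```

```text
[0.47033927 0.32091218 0.1692338 ] 0.030472862330779716 [ 0.03514384 -0.12799354 -2.30132482] 0.4877007236460278
[(np.float64(320.5473159823885), np.float64(353.9273478658983)), (np.float64(321.5016483021928), np.float64(267.32347482163664))]
```

View pics/m2.png

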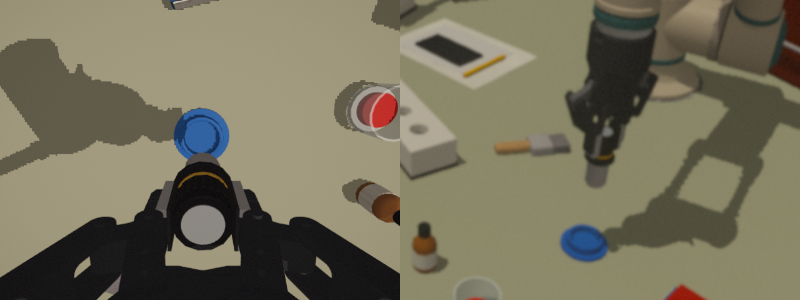

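The eyepiece hangs straight between the fingers with its barrel clear of the empty stand. The lens is at about (203,225) in the left half.

>>> apply_moves --steps '[1,-3.8,0,0,2,-7.6,0,0,3,-11.4,0,0,4,-15.2,0,0,5,-19,0,0,6,-22.8,0,0,7,-26.6,0,0,8,-30.4,0,0]'

```text
clock: 4.0
position: [0.5488, 0.015, 0.1664]
ee_rot: [-0.001, 0.711, 0.703, -0.001]
contact_force: [1.0, 0.4, -2.0]
width: 0.0301
gripper_force: 79.2
```

>>> apply_moves --steps '[0.7,-3,0,0,1.4,-5,0,0,1.4,-5,0,0,1.4,-5,0,0,1.4,-5,0,0]'

```text
clock: 4.42
position: [0.5627, -0.0326, 0.1668]
ee_rot: [-0.002, 0.711, 0.703, -0.001]
contact_force: [-0.3, -0.2, -2.5]
width: 0.0299
gripper_force: 79.3
```

```bash
python3 - <<'E'
from h import *
s=get_state();print(s["position"],s["ee_rot"],s["contact_force"],s["clock"])
c,im=snap("wrist","w3"); p=s["position"]; print(c["xyz"])
for n,q in dict(a=(.5659,.0099,.055),b=(.5644,-.0546,.055),c=(.5629,-.119,.055),bot=p-[0,0,.0537]).items(): print(n,proj(c,q))
E
```

```text
[ 0.56270166 -0.03258999  0.16680897] [-0.00170235  0.71111991  0.7030683  -0.00073239] [-0.30795147 -0.15526866 -2.49544475] 4.4167
[0.56509967 0.03633199 0.31038433]
a (np.float64(327.2004971658623), np.float64(168.2879381835809))
b (np.float64(325.82803207817716), np.float64(267.3426472471848))
c (np.float64(324.6203454971503), np.float64(354.3372199143974))
bot (np.float64(322.13750297676046), np.float64(264.9195823307067))
```

View pics/w3.png

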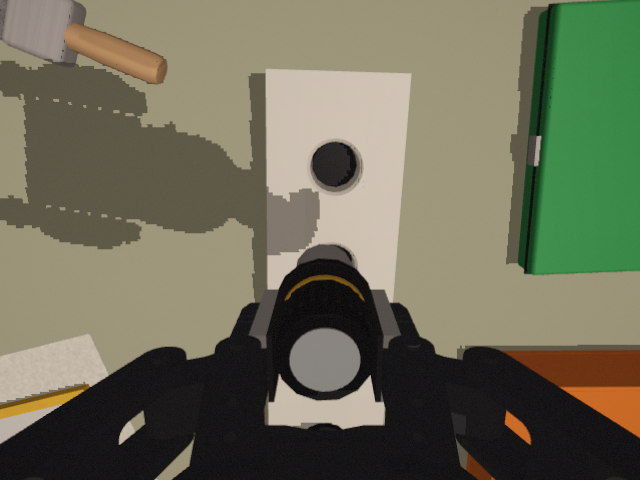

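The wrist view shows well a at about (335,166). That is roughly 8 px right of where the top camera predicts it. Well b is partly hidden at (328,255), and the barrel end is around (322,262). I'll step back in -y to see all three wells at once.

>>> apply_moves --steps '[0,-1,2,0,0,-4,4,0,0,-8,4,0,0,-12,4,0,0,-14,4,0,0,-14,4,0,0,-14,4,0,0,-14,4,0]'

```text
clock: 5.13
position: [0.5636, -0.1714, 0.2079]
ee_rot: [-0.001, 0.711, 0.704, 0.0]
contact_force: [0.1, -0.0, -1.8]
width: 0.03
gripper_force: 79.3
```

```bash
python3 - <<'E'
from h import *
s=get_state();print(s["position"],s["clock"])
c=calibration("wrist"); ims=[get_image("wrist") for _ in range(4)]; im=np.mean(ims,0); print(c["xyz"])
cv2.imwrite("pics/w4.png",im[...,::-1])
pr={n:proj(c,q) for n,q in dict(a=(.5659,.0099,.055),b=(.5644,-.0546,.055),c=(.5629,-.119,.055)).items()}; print(pr)
t=[]
for n,(u,v) in pr.items():
    u,v=int(u),int(v); t.append(cv2.resize((np.clip(im[max(0,v-40):max(0,v-40)+80,u-40:u+40]/255,0,1)**.45*255).astype(np.uint8),(266,266)))
a=np.hstack(t); b=cv2.resize(im.astype(np.uint8),(426,320)); b=np.hstack([b,np.zeros((320,a.shape[1]-426,3),np.uint8)])
cv2.imwrite("pics/m4.png",np.vstack([b,a])[...,::-1])
E
```

```text
[ 0.56356185 -0.17136264  0.20794202] 5.1333
[ 0.56548943 -0.10248966  0.3515295 ]
{'a': (np.float64(323.33099189062693), np.float64(-65.14918465069749)), 'b': (np.float64(322.06105845664933), np.float64(48.58099431048694)), 'c': (np.float64(320.9430921605784), np.float64(148.13987245881526))}[ WARN:0@2.341] global loadsave.cpp:1063 imwrite_ Unsupported depth image for selected encoder is fallbacked to CV_8U.
```

View pics/m4.png

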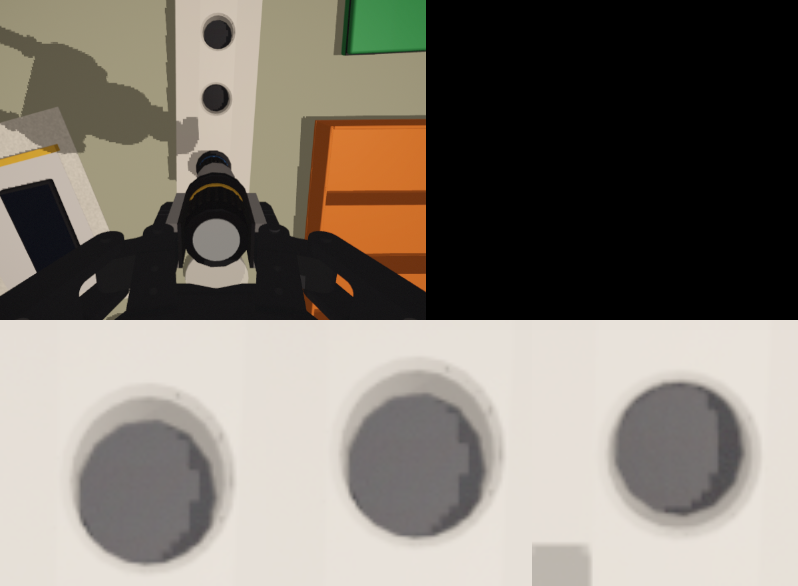

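The upper picture shows well b at (218,32) and well c at (216,98) in its 2/3 scale. The crops below show discs with shadows of similar width in b and c (the first two panels are both b). Next I'll fit the rims and estimate disc depths.

```bash
python3 - <<'E'
from h import *
import scipy.spatial.transform as T
c4=calibration("wrist")
# rebuild w3 camera pose: same orientation, measured xyz
c3=dict(c4); c3["xyz"]=[0.56509967,0.03633199,0.31038433]
def fit(f,c,u,v,name):
    im=cv2.imread("pics/%s.png"%f); g=cv2.GaussianBlur(cv2.cvtColor(im,cv2.COLOR_BGR2GRAY),(3,3),0)
    o=[max(0,u-36),max(0,v-36)]; w=g[o[1]:v+36,o[0]:u+36]
    out=[]
    for t in(60,110,175):
        cs,_=cv2.findContours((w<t).astype(np.uint8),0,1)
        k=min((x for x in cs if cv2.contourArea(x)>300),key=lambda x:abs(cv2.minEnclosingCircle(x)[0][0]+o[0]-u)+abs(cv2.minEnclosingCircle(x)[0][1]+o[1]-v))
        e=cv2.fitEllipse(cv2.convexHull(k)); out.append((t,np.round(np.array(e[0])+o,1),np.round(e[1],1)))
    print(name,out)
    d=out[0]; r=out[2]; m=onz(c,*r[1],.055); print(" rim",m, "rim diam",r[2][1]/c["fx"]*(c["xyz"][2]-.055))
    for z in(.016,.020,.025,.030,.034): print("  disc if depth",z,np.round(onz(c,*d[1],.055-z)-m,4)[:2],"diam",round(np.mean(d[2])/c["fx"]*(c["xyz"][2]-.055+z),4))
fit("w4",c4,326,48,"b"); fit("w4",c4,324,147,"c"); fit("w3",c3,335,166,"a")
# lens top and barrel in w4
im=cv2.imread("pics/w4.png"); g=cv2.cvtColor(im,cv2.COLOR_BGR2GRAY)
w=g[310:420,270:380]; cs,_=cv2.findContours((w>100).astype(np.uint8),0,1); k=min((x for x in cs if cv2.contourArea(x)>1000),key=lambda x:np.linalg.norm(np.array(cv2.minEnclosingCircle(x)[0])-[54,50]))
e=cv2.fitEllipse(k); u,v=np.array(e[0])+[270,310]; p=get_state()["position"]; print("lens",u,v,e[1],onz(c4,u,v,p[2]+.0293)-p)
E
```

```text
b [(60, array([326.9,  51.4]), array([41. , 42.2])), (110, array([327.5,  48.9]), array([43.9, 49.6])), (175, array([328.1,  47.4]), array([50.2, 56.3]))]
 rim [ 0.56880736 -0.0543296   0.055     ] rim diam 0.040623918814310905
  disc if depth 0.016 [-0.0007  0.    ] diam 0.0316
  disc if depth 0.02 [-0.0007  0.0007] diam 0.032
  disc if depth 0.025 [-0.0006  0.0014] diam 0.0325
  disc if depth 0.03 [-0.0006  0.0022] diam 0.0331
  disc if depth 0.034 [-0.0005  0.0028] diam 0.0335
c [(60, array([324. , 146.3]), array([38.1, 39.2])), (110, array([324.2, 147.3]), array([41.1, 43. ])), (175, array([324.9, 148.1]), array([46.9, 48.6]))]
 rim [ 0.56614369 -0.11947209  0.055     ] rim diam 0.03506789439388117
  disc if depth 0.016 [-0.0006  0.0004] diam 0.0294
  disc if depth 0.02 [-0.0006  0.0002] diam 0.0298
  disc if depth 0.025 [-0.0006 -0.0001] diam 0.0302
  disc if depth 0.03 [-0.0006 -0.0003] diam 0.0307
  disc if depth 0.034 [-0.0006 -0.0005] diam 0.0311
a [(60, array([334.1, 163.9]), array([43.9, 44.2])), (110, array([334.8, 165.7]), array([47.9, 49.4])), (175, array([335.8, 166.6]), array([54.4, 56. ]))]
 rim [0.57210629 0.01062983 0.055     ] rim diam 0.034762819317386985
  disc if depth 0.016 [-0.0007  0.0001] diam 0.0291
  disc if depth 0.02 [-0.0006 -0.0002] diam 0.0295
  disc if depth 0.025 [-0.0005 -0.0007] diam 0.03
  disc if depth 0.03 [-0.0003 -0.0012] diam 0.0306
  disc if depth 0.034 [-0.0002 -0.0016] diam 0.031
lens 324.5954895019531 359.51776123046875 (61.875301361083984, 69.6223373413086) [ 0.00127039 -0.00240688  0.0293    ]
```

Disc sizes and parallax put all three discs at about 16 mm depth, so sight can't tell the wells apart and I'll feel each one. I'll hover just above c first and check alignment close up.

>>> apply_moves --steps '[0.1,2.5,0,0,0.1,5.3,0,0,0.1,5.3,-3,0,0.1,5.3,-6,0,0.1,5.3,-8.5,0,0.1,5.3,-9.2,0,0.1,5.3,-9.2,0,0.1,5.3,-9.2,0]'

```text
clock: 6.0
position: [0.5656, -0.12, 0.117]
ee_rot: [0.0, 0.711, 0.703, 0.0]
contact_force: [0.4, 0.3, -1.0]
width: 0.0301
gripper_force: 79.4
```

```bash
python3 - <<'E'
from h import *
s=get_state();print(s["position"],s["clock"],s["contact_force"])
c,im=snap("wrist","w5"); p=s["position"]; print(c["xyz"],proj(c,p-[0,0,.0537]),proj(c,(.5661,-.1195,.055)))
w=im[160:340,220:420]
cv2.imwrite("pics/m5.png",cv2.resize((np.clip(w/255.,0,1)**.5*255).astype(np.uint8),(660,594),interpolation=cv2.INTER_CUBIC)[...,::-1])
E
```

```text
[ 0.5655874  -0.12003915  0.11701012] 6.0 [ 0.35774217  0.26379065 -0.9560824 ]
[ 0.56728732 -0.05089598  0.26047613] (np.float64(321.6889569819606), np.float64(264.73410600422585)) (np.float64(322.72126105087625), np.float64(258.51474729365134))
```

View pics/m5.png

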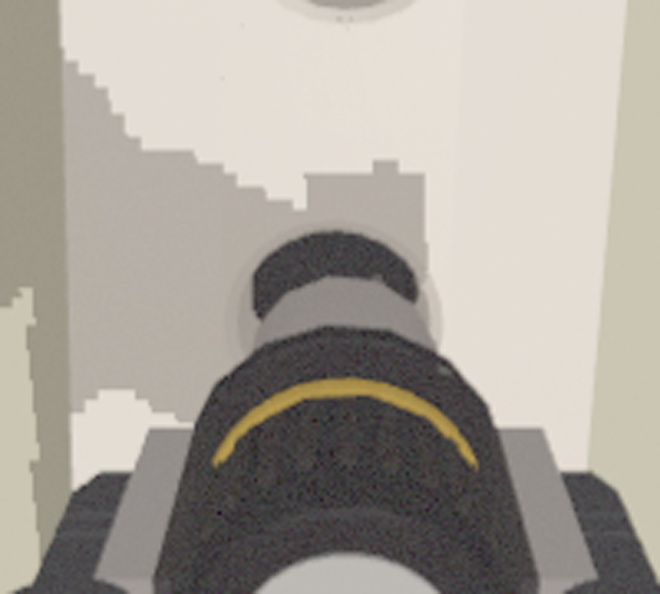

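The close-up (3.3x crop, offset (220,160)) shows the mouth of c spanning columns 225–442, with its rim top at row 220. The barrel spans 258–433 with its front arc at row 275, so the barrel sits about 2 mm too far in +x.

```bash
python3 - <<'E'
from h import *
c=calibration("wrist");p=get_state()["position"]
f=lambda x,y:(220+x/3.3,160+y/3.3)
for q in((333,220),(333,232)): print("rim",onz(c,*f(*q),.055))
print("inner disc edge",onz(c,*f(335,232),.039))
print("L,R rim",onz(c,*f(225,320),.055),onz(c,*f(442,320),.055))
zb=p[2]-.0537
print("bar end",onz(c,*f(345,275),zb)-[0,-0,0],onz(c,*f(345,275),zb+.004),"LR",onz(c,*f(258,345),zb+.01),onz(c,*f(433,345),zb+.01),"axis proj",zb)
o,d=ray(c,*f(345,275)); print(d/-d[2])
E
```

```text
rim [ 0.56613735 -0.10286166  0.055     ]
rim [ 0.5661127  -0.10480217  0.055     ]
inner disc edge [ 0.56632841 -0.10896522  0.039     ]
L,R rim [ 0.54867218 -0.11913082  0.055     ] [ 0.58335479 -0.11953496  0.055     ]
bar end [ 0.56791316 -0.1091725   0.06412738] [ 0.56790867 -0.10799588  0.06812738] LR [ 0.55511229 -0.11671874  0.07412738] [ 0.58062444 -0.11701779  0.07412738] axis proj 0.06412737693733982
[ 0.00112358 -0.29415557 -1.        ]
```

>>> apply_moves --steps '[-0.2,0.2,0,0,-0.2,0.2,-0.3,0,-0.2,0.2,-0.6,0,-0.2,0.2,-0.9,0,-0.2,0.2,-1.2,0,-0.2,0.2,-1.4,0,-0.2,0.2,-1.4,0]'

```text
clock: 6.63
position: [0.5631, -0.1182, 0.1019]
ee_rot: [0.0, 0.711, 0.703, 0.0]
contact_force: [1.6, 1.0, -2.1]
width: 0.0299
gripper_force: 79.3
```

>>> apply_moves --steps '[0.05,0,-0.2,0,0.05,0,-0.4,0,0.05,0,-0.6,0,0.05,0,-0.7,0,0.05,0,-0.7,0]'

```text
clock: 7.05
position: [0.5633, -0.1182, 0.095]
ee_rot: [-0.0, 0.711, 0.703, -0.0]
contact_force: [0.7, -0.5, -1.6]
width: 0.0303
gripper_force: 79.3
```

>>> apply_moves --steps '[0,0,-0.05,0,0,0,-0.1,0,0,0,-0.1,0,0,0,-0.1,0]'

```text
clock: 7.38
position: [0.5634, -0.1182, 0.0944]
ee_rot: [0.0, 0.711, 0.703, -0.0]
contact_force: [-0.2, -0.1, -1.8]
width: 0.0299
gripper_force: 79.3
```

>>> apply_moves --steps '[0,0,-0.05,0,0,0,-0.1,0,0,0,-0.1,0,0,0,-0.1,0]'

```text
clock: 7.72
position: [0.5634, -0.1182, 0.0933]
ee_rot: [0.0, 0.711, 0.703, 0.0]
contact_force: [-0.3, 0.2, -1.4]
width: 0.0302
gripper_force: 79.3
```

>>> apply_moves --steps '[0,0,-0.05,0,0,0,-0.1,0,0,0,-0.1,0,0,0,-0.1,0]'

```text
clock: 8.05
position: [0.5634, -0.1182, 0.0923]
ee_rot: [-0.0, 0.711, 0.703, 0.0]
contact_force: [0.0, 0.2, -1.5]
width: 0.03
gripper_force: 79.3
```

>>> apply_moves --steps '[0,0,-0.05,0,0,0,-0.1,0,0,0,-0.1,0,0,0,-0.1,0]'

```text
clock: 8.38
position: [0.5634, -0.1183, 0.0913]
ee_rot: [0.0, 0.711, 0.703, 0.0]
contact_force: [-0.1, 0.3, -0.4]
width: 0.0302
gripper_force: 79.3
```

>>> apply_moves --steps '[0,0,-0.05,0,0,0,-0.1,0,0,0,-0.1,0,0,0,-0.1,0]'

```text
clock: 8.72
position: [0.5634, -0.1182, 0.0903]
ee_rot: [-0.0, 0.711, 0.703, 0.0]
contact_force: [1.1, -0.5, -1.5]
width: 0.0299
gripper_force: 79.3
```

>>> apply_moves --steps '[0,0,-0.05,0,0,0,-0.1,0,0,0,-0.1,0,0,0,-0.1,0]'

```text
clock: 9.05
position: [0.5635, -0.1182, 0.0894]
ee_rot: [0.0, 0.711, 0.703, 0.0]
contact_force: [-0.3, 0.1, -0.9]
width: 0.0301
gripper_force: 79.3
```

>>> apply_moves --steps '[0,0,-0.05,0,0,0,-0.1,0,0,0,-0.1,0,0,0,-0.1,0]'

```text
clock: 9.38
position: [0.5635, -0.1183, 0.0886]
ee_rot: [0.0, 0.711, 0.703, 0.0]
contact_force: [-1.1, 1.4, 2.2]
width: 0.03
gripper_force: 79.4
```

>>> apply_moves --steps '[0,0,-0.05,0,0,0,-0.1,0,0,0,-0.1,0,0,0,-0.1,0]'

```text
clock: 9.72
position: [0.5635, -0.1183, 0.0873]
ee_rot: [0.0, 0.711, 0.703, 0.0]
contact_force: [-0.8, 0.9, 1.5]
width: 0.0301
gripper_force: 79.4
```

The force levels off at about 4 N over baseline while sinking, as the friction seat would. I'll continue down.

>>> apply_moves --steps '[0,0,-0.05,0,0,0,-0.1,0,0,0,-0.15,0,0,0,-0.2,0,0,0,-0.2,0]'

```text
clock: 10.13
position: [0.5635, -0.1183, 0.0852]
ee_rot: [0.0, 0.711, 0.703, 0.0]
contact_force: [0.2, 0.1, 0.8]
width: 0.0301
gripper_force: 79.3
```

>>> apply_moves --steps '[0,0,-0.05,0,0,0,-0.1,0,0,0,-0.15,0,0,0,-0.2,0,0,0,-0.2,0]'

```text
clock: 10.55
position: [0.5635, -0.1182, 0.0832]
ee_rot: [0.0, 0.711, 0.703, 0.0]
contact_force: [0.5, 0.9, 1.8]
width: 0.0303
gripper_force: 79.3
```

>>> apply_moves --steps '[0,0,-0.05,0,0,0,-0.1,0,0,0,-0.1,0,0,0,-0.1,0]'

```text
clock: 10.88
position: [0.5635, -0.1182, 0.0822]
ee_rot: [0.0, 0.711, 0.703, 0.0]
contact_force: [0.4, -0.2, 1.6]
width: 0.0301
gripper_force: 79.3
```

>>> apply_moves --steps '[0,0,-0.03,0,0,0,-0.05,0,0,0,-0.05,0]'

```text
clock: 11.13
position: [0.5635, -0.1183, 0.0818]
ee_rot: [0.0, 0.711, 0.703, 0.0]
contact_force: [-0.3, 0.4, 1.8]
width: 0.0297
gripper_force: 79.3
```

>>> apply_moves --steps '[0,0,-0.03,0,0,0,-0.05,0,0,0,-0.05,0]'

```text
clock: 11.38
position: [0.5635, -0.1183, 0.0813]
ee_rot: [0.0, 0.711, 0.703, 0.0]
contact_force: [0.2, -0.7, 2.1]
width: 0.0301
gripper_force: 79.3
```

>>> apply_moves --steps '[0,0,-0.03,0,0,0,-0.05,0,0,0,-0.05,0]'

```text
clock: 11.63
position: [0.5635, -0.1183, 0.0812]
ee_rot: [0.0, 0.711, 0.703, 0.0]
contact_force: [0.0, -1.2, 4.6]
width: 0.0303
gripper_force: 79.4
```

>>> apply_moves --steps '[0,0,-0.03,0,0,0,-0.03,0,0,0,-0.03,0]'

```text
clock: 11.88
position: [0.5635, -0.1183, 0.0812]
ee_rot: [0.0, 0.711, 0.703, 0.0]
contact_force: [-1.3, -0.2, 7.8]
width: 0.0302
gripper_force: 79.6
```

>>> apply_moves --steps '[0,0,-0.02,0,0,0,-0.02,0,0,0,-0.02,0]'

```text
clock: 12.13
position: [0.5635, -0.1183, 0.0812]
ee_rot: [0.0, 0.711, 0.703, 0.0]
contact_force: [-1.4, -0.1, 7.7]
width: 0.0299
gripper_force: 79.6
```

>>> apply_moves --steps '[0,0,-0.02,0,0,0,-0.02,0,0,0,-0.02,0]'

```text
clock: 12.38
position: [0.5635, -0.1183, 0.0812]
ee_rot: [0.0, 0.711, 0.703, 0.0]
contact_force: [-1.6, 0.7, 9.8]
width: 0.0299
gripper_force: 79.8
```

It bottomed firmly at about 12 N with the TCP stationary. Next I'll relax the press and release.

>>> apply_moves --steps '[0,0,0.04,0,0,0,0.08,0,0,0,0.08,0,0,0,0.08,0]'

```text
clock: 12.72
position: [0.5636, -0.1183, 0.0812]
ee_rot: [0.0, 0.711, 0.703, 0.0]
contact_force: [-1.2, -0.3, 5.7]
width: 0.0301
gripper_force: 79.8
```

>>> apply_moves --steps '[0,0,0,0,0,0,0,0,0,0,0,0,0,0,0,0,0,0,0,0,0,0,0,0,0,0,0,0,0,0,0,0]' --jaw 0

```text
clock: 13.38
position: [0.5634, -0.1182, 0.0809]
ee_rot: [-0.0, 0.711, 0.703, 0.0]
contact_force: [0.6, 0.7, -0.3]
width: 0.0857
gripper_force: 0.0
```

>>> apply_moves --steps '[0,0,1,0,0,0,3,0,0,0,6,0,0,0,9,0,0,0,12,0,0,0,14,0,0,0,14,0,0,0,14,0]'

```text
clock: 14.05
position: [0.5641, -0.1184, 0.2229]
ee_rot: [0.002, 0.711, 0.703, 0.001]
contact_force: [0.4, 0.2, -0.6]
width: 0.0852
gripper_force: 0.0
```

```bash
python3 - <<'E'
from h import *
s=get_state();print(s["position"],s["clock"],s["contact_force"],s["width"])
c,im=snap("wrist","w6"); c2,i2=snap("scene","s6"); u,v=map(int,proj(c2,(.566,-.12,.08))); print(u,v)
w=i2[v-75:v+75,u-100:u+100]
cv2.imwrite("pics/m6.png",np.hstack([cv2.resize(im,(400,300)),cv2.resize(w,(400,300))])[...,::-1])
E
```

```text
[ 0.56409837 -0.11842665  0.22294033] 14.05 [ 0.43182854  0.15236159 -0.62105892] 0.08520056842490485
283 221
```

View pics/m6.png

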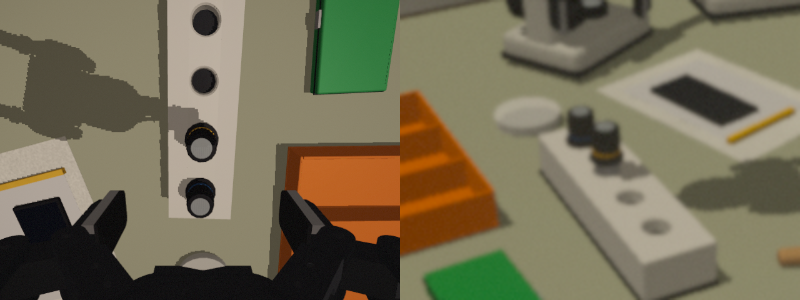

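The yellow-banded eyepiece stands upright in well c at about (201,142) in the left half. The seated one is untouched and the gripper is clear, so I'm handing in.

```bash
python3 -c "
from rig import *
print(sign_off())"
```

```text
the job is handed in; nothing more can be done
None
```

The yellow-banded eyepiece is seated barrel down in well c, pressed to its hard stop at about 12 N, then released with the gripper clear, and the job is handed in at about 14 s of the 67 s allowed (the hand-in reported no verdict).

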